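# Tablet box out of the locking tilt-out bin

## Task

The clear organiser on the glass shelf has two tilt-out bins, and one of them holds the flip-top tablet box: tilt that bin forward by its handle until it rests fully out, take the tablet box out and stand it upright in the middle of the round dish. Then shut the bin fully and lock the organiser: press the wing-headed stud on its top down and turn it a quarter turn clockwise until it catches, so that its head springs back up. Leave the other bin shut with its roll of tape inside, and leave the dish and everything else on the shelf where they are.

Things in the scene. Friction and masses are not known exactly. Their poses are not given: they have to be found in the camera images.
- organiser: clear acrylic case with a closed top, fixed on the shelf, 286 mm wide (its y), 86 deep (its x), 102 tall; two white tilt-out bins side by side in its open front, middles at y = +70 and -70 mm. Origin on the underside in mid-width, 40 mm behind the bins' pivot line; x runs front to back (front to -x, towards the robot), y to the robot's left. Stud on the top at x = -18 mm, y = 0.
- bin_left (a joint): tilt of the left bin (+y side) in rad: 0 shut, 0.62 fully out at its stop (top towards the robot and down). It swings freely: let go below about 0.35 it falls shut, beyond about 0.45 it falls out to the stop and rests there. What stands inside topples against the panel as it tilts.
- bin_right (a joint): tilt of the right bin (-y side) in rad: 0 shut, 0.62 fully out at its stop (top towards the robot and down). It swings freely: let go below about 0.35 it falls shut, beyond about 0.45 it falls out to the stop and rests there. What stands inside topples against the panel as it tilts.
- bin_left_handle (a point): middle of the bar of the left bin's steel bow handle, moves with the bin: 8 mm round bar, straight for 80 mm along the organiser's y. Shut, it is 38 mm in front of and 92 above the pivot line (102 above the shelf); 29 mm gap to the panel, so it can be hooked or straddled from above.
- bin_right_handle (a point): middle of the bar of the right bin's steel bow handle, moves with the bin: 8 mm round bar, straight for 80 mm along the organiser's y. Shut, it is 38 mm in front of and 92 above the pivot line (102 above the shelf); 29 mm gap to the panel, so it can be hooked or straddled from above.
- bin_left_hinge (a point): pivot line of the left bin in mid-width, 10 mm above the shelf, along the organiser's y, in the plane of the front panel's inner face. Panel 136 mm wide, 5 thick, from 5 below to 93 above this line. Inside 124 wide, 69 deep; floor 2 above the line; side walls 73 high at the panel, curving down to 22 at the back.
- bin_right_hinge (a point): pivot line of the right bin in mid-width, 10 mm above the shelf, along the organiser's y, in the plane of the front panel's inner face. Panel 136 mm wide, 5 thick, from 5 below to 93 above this line. Inside 124 wide, 69 deep; floor 2 above the line; side walls 73 high at the panel, curving down to 22 at the back.
- stud_head (a point): centre of the upper face of the disc of the quarter-turn stud, on its vertical axis, 130 mm above the shelf when up. The steel head is a disc of 36 mm diameter, 4 mm thick, with an upright wing on it, 34 mm long, 9 mm thick and 16 mm high. Under the disc a cam bar of 44 mm, parallel to the wing, turns with it.
- stud (a joint): turn of the stud in rad, clockwise from above: 0 unlocked, wing and cam bar along the organiser's x; 1.57 locked, wing along its y. Starts at 0 to 0.12. While up, teeth keep it below about 0.2 or above about 1.4; it turns between only when pressed. It catches past 1.41 if both bins are fully shut: the head comes back up and the bar hooks in front of both keepers' bent ends.
- stud_press (a joint): how far the stud's head is pressed down, m: 0 up, 0.007 at the bottom. A spring pushes it up with 6 N at the top and 11 N at the bottom; it must be more than 0.005 down to turn freely. If it stays down after letting go, the cam has not caught.
- tablet_box: flip-top plastic tablet box, grey with white lid, upright cuboid 26 mm (its x) by 44 (its y) by 70 tall (its z), 35 to 70 g; origin at the centre of its underside. Starts standing on the floor of one bin, 44 mm side within 0.15 rad of the bin's width, about 25 mm free beyond each end, its middle 22 to 27 mm behind the panel's inner face.
- tape_roll: roll of sticking tape on a white spool, 41 mm diameter, 22 mm tall, lying flat in the other bin; origin at the centre of its underside. It stays there.
- dish: round white ceramic dish, 116 mm outer diameter at the rim, 104 mm at the foot, rim 10 mm high, flat floor 4 mm thick, loose on the shelf; origin at the centre of its underside, z up. It stands to the left or the right of the organiser.
- swab_holder: bystander: round stainless steel swab holder with a lever lid, 77 mm diameter, 98 mm tall, its lever 59 mm out to its -x; origin at the centre of its underside.
- brush_case: bystander: blue plastic toothbrush case lying behind the organiser, 205 mm (its y) by 24 by 21.5 mm; origin at the centre of its underside.
- compact: bystander: closed round compact mirror, 72 mm diameter, 15 mm thick, lying flat; origin at the centre of its underside.
- cream_jar: bystander: closed jar of face cream, white with a metal lid, 61 mm diameter, 48 mm tall; origin at the centre of its underside.
- bin_left_keeper (a point): end of the left bin's steel keeper strap, 10 mm wide, fixed to the panel's top corner nearest the case's mid-line (9 to 19 mm from it). It rises to 118 mm above the shelf, runs back 31 mm over the top, and its end (this point, its tip) is bent down 8 mm. It moves with the bin and narrows the mouth on that side.
- bin_right_keeper (a point): end of the right bin's steel keeper strap, 10 mm wide, fixed to the panel's top corner nearest the case's mid-line (9 to 19 mm from it). It rises to 118 mm above the shelf, runs back 31 mm over the top, and its end (this point, its tip) is bent down 8 mm. It moves with the bin and narrows the mouth on that side.
Things that resemble listed ones, but are neither listed nor needed, are in the scene too. Several things look just like the dish: the one meant starts farthest to the robot's right.

How it is judged:
On the way, in this order (a step that is already met when the one before it is completed fails the run):
1. the bin with the tablet box is tilted out (value of joint any of bin_left, bin_right above 0.55 rad), for 0.2 s.
2. the tablet box stands upright in the middle of the dish, let go (horizontal distance between tablet_box and dish below 0.03 m and z of tablet_box in the frame of dish below 0.008 m and angle between tablet_box's own z axis and vertical below 0.1 rad and contact force between tablet_box and the fingers below 0.01 N), for 0.3 s.
At the end, for the whole second after the job is handed in: The tablet box stands upright (within 0.1 rad) and still on the floor of the dish within 30 mm of its centre, let go; both bins shut (below 0.04 rad); the stud turned past 1.38 rad with its head back up (within 1.5 mm); the tape roll within 12 mm of where it lay (horizontal distance between tablet_box and dish below 0.03 m and z of tablet_box in the frame of dish below 0.008 m and angle between tablet_box's own z axis and vertical below 0.1 rad and linear speed of tablet_box below 0.02 m/s and value of joint each of bin_left, bin_right below 0.04 rad and value of joint stud above 1.38 rad and value of joint stud_press below 0.0015 m and distance of tape_roll from where it was at the start of the episode below 0.012 m); the robot touches nothing.
It fails at once if the tape roll in the other bin is disturbed (moved more than 12 mm) (distance of tape_roll from where it was at the start of the episode above 0.012 m).
It fails at once if the dish or a bystander is moved more than 25 mm (distance of any of dish, swab_holder, brush_case, compact, cream_jar from where it was at the start of the episode above 0.025 m).
It also fails if it takes over 72 s, if anything falls off the work surface, if the arm or the gripper's body presses on something with over 40 N, if the wrist force passes 120 N, or if a joint passes its speed limit or range.

## Robot

A 7-joint arm with a two-finger parallel gripper is mounted at the origin on the work surface. World frame = base frame: x ahead of the robot, y to its left, z up, the work surface at z = 0. Lengths are in m, angles in rad, forces in N, time in s.
With the tool pointing down it reaches from about 0.425 to 0.875 m from the base axis. Payload 4.7 kg.
Tool frame: the origin (TCP) lies where the fingers leave the gripper's body, on its centre line; the fingertips stand 70 mm ahead of it and the grasp point (between the pads) lies 51 mm ahead of it; z points along the fingers, y is the line along which they close (so a half turn about z gives the same grasp; the last joint's range is limited). The gripper opens to 87 mm and grips with 3 to 60 N. Pads are 19 mm wide; open, the fingers measure 117 mm over their backs; the gripper's body (75 mm by 190 mm) begins 51 mm behind the grasp point.
Start: joints at [1.128, 0.321, -0.07, 1.45, 0.023, 1.371, -0.057], TCP at [0.287, -0.583, 0.292] pointing down, gripper open.
Joint ranges: [-2.86, 2.86], [-0.3, 2.09], [-1.38, 1.24], [0.06, 2.45], [-1.56, 4.7], [0.09, 2.05], [-2.69, 2.69]. Speed limits (rad/s): [2.57, 2.57, 3.14, 3.14, 3.14, 3.14, 3.14].

## Interface

Orientations are given as a rotation vector (axis times angle).
In Python, from bench import ctrl gives the robot as it stands.
- The arm moves only by the tool play_rows, never from a script. Its argument "increments" is a list that holds one entry, the list of rows, each a list of 7 numbers: the shift along the tool's x, y, z as a fraction of full scale, then the turn, a rotation vector about the tool's x, y, z as a fraction of full scale, then the gripper command: -1 is shut, 1 is fully open, values between are in proportion. A call has 1 to 8 rows; each row is the pose to reach, as a shift and turn from the pose commanded when the call began, along the tool's axes at that moment; what a row does not reach only later rows make up. Full scale, the value 1, is 0.1 m for a shift and 90 degrees for a turn. A row lasts 1/10 s, in which the tool goes at most 50 mm and 8.59 degrees, less where a joint would pass 70% of its speed; a pose out of reach is approached as far as the arm can. A call with a number of a shift or a turn outside -1 to 1 is refused whole. A call with a gripper value outside its range is refused whole. The fingers move at their own pace and stop on an object; "squeeze" is the grip in N (left out, the last holds). Time passes only in rows, so rows that repeat a pose let the fingers close. It gives the time, the measured TCP pose, the force, the opening and the grip force at its end, in the units of the state.
- ctrl.get_state(): the state, without advancing time (a new reading comes with each control period).
- ctrl.get_image(name): name is "scene" or "top"; returns the picture (400x640x3 uint8, red, green, blue); there is no depth.
- ctrl.get_calibration(name): a dict with "vertical_fov" (degrees; the focal length in pixels is half the picture's height over the tangent of half this angle, whatever the lens; pixels are square), "cx", "cy" (the principal point, pixels), "dist_coeffs" ([k1, k2, p1, p2, k3] as OpenCV has them; the pictures are not rectified), "R" (3x3) and "t" (3): a world point X has camera coordinates R X + t. Camera axes: x right, y down, z forward; pixel columns grow to the right and rows downward; lengths in m; the calibration is good to about 2 mm. A picture is of the moment at which its call begins. get_calibration takes no time and is no camera call.
- ctrl.close_job(): hands the job in; it is judged then, once.
The state is a dict: "time": time; "joint_positions": joint angles; "qd": joint speeds; "joint_torque": joint torques, N m; "position": TCP position; "tool_rot": TCP orientation; "ft_force": force on the tool from outside, world axes, zero at the start; "torque": the same for the moment, N m; "grip_width": opening from 0.0 (shut) to 1.0 (fully open); "grip_force": force on a finger pad.
Only numpy, scipy, OpenCV 4.12 (cv2) and the standard library are available. Lean on these libraries where they do the work, as an engineer would, in place of code of your own. Each camera call takes 0.05 s, during which the arm holds its last target. There are 200 camera calls.

## Working session

There is one attempt and no reset: what is moved stays moved. The work goes in short steps, Python scripts to look and compute and a tool call to move; the robot and the scene stay as the last step left them, time stands still between calls to the robot, and variables do not carry over. Pictures are saved under pics/ and viewed, at most 10 in all, crops included, and the job is handed in when it is done.

Besides the shell and the picture viewer there is one more tool, called after "Call:" as name([rows], argument=value, ...), one row to a line, values as JSON. play_rows: Moves the arm, as the interface text tells. Shift numbers are shares of 0.1 m and turn numbers shares of 90 degrees, none past 1 either way. Its arguments: {"type":"object","properties":{"increments":{"type":"array"},"squeeze":{"type":"number"}},"required":["increments"]}

```bash
mkdir -p pics; python3 - <<'E'
from bench import ctrl
import cv2,json
for n in("scene","top"):
    im=ctrl.get_image(n); cv2.imwrite(f"pics/{n}0.png",im[:,:,::-1])
    c=ctrl.get_calibration(n); print(n,c)
print(ctrl.get_state())
E
ls
```

```text
scene {'vertical_fov': 54.6592725759403, 'cx': 322.43574062588203, 'cy': 196.1078670581157, 'dist_coeffs': array([-0.06852324,  0.        ,  0.        ,  0.        ,  0.        ]), 'R': array([[ 0.50400452,  0.86356175,  0.01550962],
       [ 0.68315042, -0.38759418, -0.61893155],
       [-0.52847417,  0.32253971, -0.78529178]]), 't': array([-0.24394887, -0.28923122,  1.35369643])}
top {'vertical_fov': 50.73561789330369, 'cx': 311.2162426837794, 'cy': 199.20775321260422, 'dist_coeffs': array([0.02976439, 0.        , 0.        , 0.        , 0.        ]), 'R': array([[ 0.0675409 , -0.99770091,  0.00557888],
       [-0.97332262, -0.06711743, -0.21940449],
       [ 0.21927449,  0.00938873, -0.97561803]]), 't': array([-0.04863858,  0.5473317 ,  1.16481684])}
{'time': 0.1, 'joint_positions': array([ 1.12808978,  0.32174884, -0.07003847,  1.45156905,  0.02260774,
        1.3708128 , -0.05691567]), 'qd': array([ 0.00177655, -0.00146009,  0.00031502, -0.00402283, -0.00016656,
       -0.00013991, -0.00061726]), 'joint_torque': array([-3.61981001e-04, -4.92569625e+01, -4.05652514e-01, -3.13396382e+01,
       -6.40357006e-02,  3.95244663e-02,  5.80445635e-05]), 'position': array([ 0.28646941, -0.58303833,  0.2912624 ]), 'tool_rot': array([-3.05838043e+00, -7.10902241e-01,  8.00597018e-04]), 'ft_force': array([-1.09689106,  0.31238017,  0.33493867]), 'torque': array([ 0.01463377,  0.02978183, -0.00154933]), 'grip_force': 0.0, 'grip_width': 1.0019383693896085}
pics
```

View pics/scene0.png

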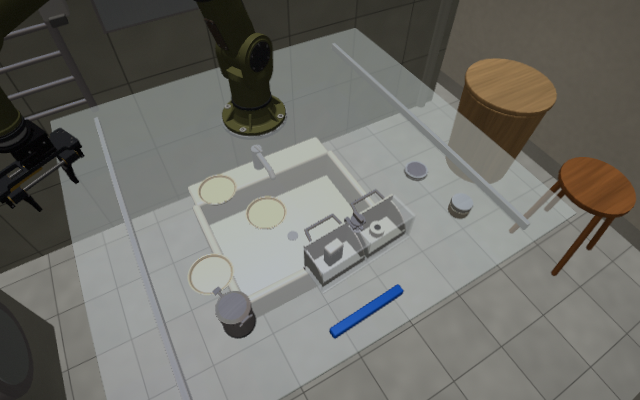

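View pics/top0.png

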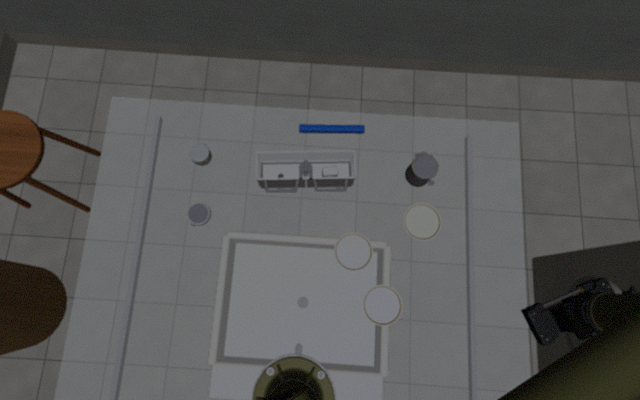

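The scene view shows three dishes at (217,190), (265,213) and (210,274), with the swab holder beside the last one. The tablet box is in the right bin at (333,250) and the tape is in the left bin at (377,229). In the top view the target dish is at (422,221), the organiser is at about (305,170), and the box is at (330,171). Next I'll enlarge both views.

```bash
cat > h.py <<'E'
import numpy as np,cv2
from bench import ctrl
from scipy.spatial.transform import Rotation as Ro
def K(c): 
    f=200/np.tan(np.radians(c["vertical_fov"])/2); return np.array([[f,0,c["cx"]],[0,f,c["cy"]],[0,0,1]])
def ray(n,uv):
    c=ctrl.get_calibration(n)
    p=cv2.undistortPoints(np.array(uv,float).reshape(-1,1,2),K(c),c["dist_coeffs"]).reshape(-1,2)
    d=np.c_[p,np.ones(len(p))]@c["R"]; return -c["R"].T@c["t"],d/np.linalg.norm(d,axis=1)[:,None]
def plane(n,uv,z):
    o,d=ray(n,uv); return o+d*((z-o[2])/d[:,2])[:,None]
def proj(n,X):
    c=ctrl.get_calibration(n); r=cv2.Rodrigues(c["R"])[0]
    return cv2.projectPoints(np.array(X,float).reshape(-1,3),r,c["t"],K(c),c["dist_coeffs"])[0].reshape(-1,2)
def crop(n,name,x,y,w,h,s,im=None):
    im=ctrl.get_image(n) if im is None else im
    p=cv2.resize(im[y:y+h,x:x+w,::-1],None,fx=s,fy=s,interpolation=cv2.INTER_CUBIC)
    p=np.clip(p.astype(float)*1.4,0,255).astype(np.uint8)
    cv2.imwrite(f"pics/{name}.png",p)
E
python3 - <<'E'
from h import *
t=cv2.imread("pics/top0.png")[:,:,::-1]; s=cv2.imread("pics/scene0.png")[:,:,::-1]
a=cv2.resize(t[140:200,250:360],None,fx=7,fy=7,interpolation=cv2.INTER_CUBIC)
crop("top","ct",250,140,110,60,7,t)
crop("scene","cs",295,180,125,105,5.7,s)
for n,uv,z in (("top",(422,221),.01),("scene",(210,274),.01),("top",(382,305),.01),("scene",(217,190),.01),("top",(353,251),.01),("scene",(265,213),.01)): print(n,uv,plane(n,[uv],z).round(4))
E
```

```text
top (422, 221) [[ 0.5169 -0.346   0.01  ]]
scene (210, 274) [[ 0.5206 -0.3469  0.01  ]]
top (382, 305) [[ 0.265  -0.2339  0.01  ]]
scene (217, 190) [[ 0.2734 -0.2343  0.01  ]]
top (353, 251) [[ 0.4132 -0.1442  0.01  ]]
scene (265, 213) [[ 0.4179 -0.1471  0.01  ]]
```

View pics/ct.png

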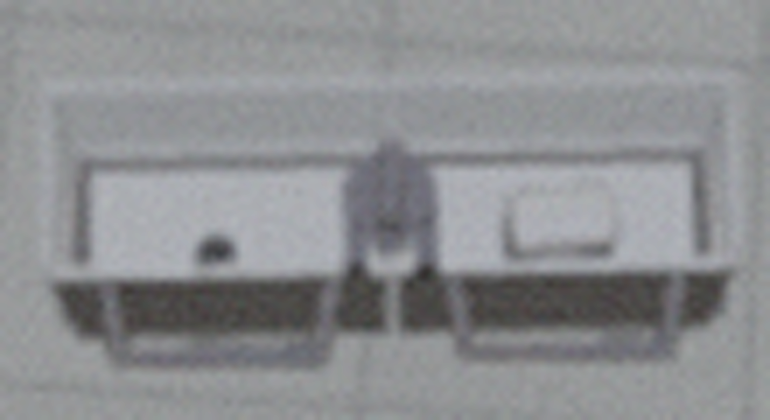

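View pics/cs.png

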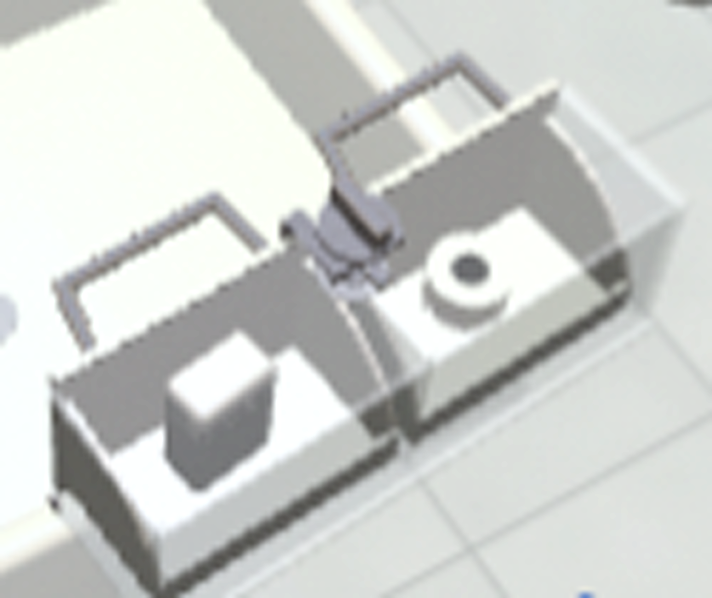

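The crops show handle bar corners in the top view at (115,356)–(328,358) on the left and (463,352)–(675,350) on the right. In the scene view the bars run (330,138)–(460,60) and (62,287)–(215,200). The box lid corners in the scene view are (168,388), (240,335), (275,370) and (205,420).

```bash
python3 - <<'E'
from h import *
t=lambda L:[((u+.5)/7+249.5,(v+.5)/7+139.5) for u,v in L]
s=lambda L:[((u+.5)/5.7+294.5,(v+.5)/5.7+179.5) for u,v in L]
print("handles L(top,scene) R");
for a,b in (([(115,356),(328,358)],[(330,138),(460,60)]),([(675,350),(463,352)],[(62,287),(215,200)])):
    print(plane("top",t(a),.102).round(4).tolist(),plane("top",t(a),.102).mean(0).round(4)); print(plane("scene",s(b),.102).round(4).tolist(),plane("scene",s(b),.102).mean(0).round(4))
b=plane("scene",s([(168,388),(240,335),(275,370),(205,420)]),.082);print("box",b.round(4).tolist(),b.mean(0))
b=plane("top",t([(510,180),(612,190),(612,245),(510,245)]),.082);print("boxtop",b.mean(0))
print("stud",plane("scene",s([(358,228)]),.13),plane("top",t([(391,190)]),.13))
print("case top back corners",plane("top",t([(45,80),(740,78)]),.102),plane("scene",s([(685,210)]),.102))
print("panel edge ends",plane("scene",s([(52,380),(555,90)]),.103),plane("top",t([(55,272),(735,272)]),.103))
for n in("top","scene"):
    im=cv2.imread(f"pics/{n}0.png"); 
    # dish ellipse
    u,v=(422,221) if n=="top" else (210,274)
    w=im[v-30:v+30,u-35:u+35]; hsv=cv2.cvtColor(w,cv2.COLOR_BGR2HSV); g=(hsv[:,:,2]>np.percentile(hsv[:,:,2],50)+12).astype(np.uint8)
    m=(w[:,:,2].astype(int)-w[:,:,0]>12).astype(np.uint8)
    cs=cv2.findContours(cv2.morphologyEx(m,cv2.MORPH_CLOSE,np.ones((3,3))),0,1)[0]
    c=max(cs,key=lambda c:cv2.boundingRect(c)[2]); e=cv2.fitEllipse(cv2.convexHull(c)); print(n,e)
    p=plane(n,[(e[0][0]+u-35,e[0][1]+v-30)],.01);print("dish",p)
E
```

```text
handles L(top,scene) R
[[0.5567, 0.1172, 0.102], [0.5618, 0.0316, 0.102]] [0.5592 0.0744 0.102 ]
[[0.5665, 0.0388, 0.102], [0.5583, 0.1157, 0.102]] [0.5624 0.0772 0.102 ]
[[0.5747, -0.1076, 0.102], [0.568, -0.0224, 0.102]] [ 0.5713 -0.065   0.102 ]
[[0.5768, -0.1035, 0.102], [0.5702, -0.0236, 0.102]] [ 0.5735 -0.0636  0.102 ]
box [[0.6318, -0.0832, 0.082], [0.6245, -0.0431, 0.082], [0.6467, -0.0393, 0.082], [0.6527, -0.0776, 0.082]] [ 0.63891731 -0.06077949  0.082     ]
boxtop [ 0.63411393 -0.05912109  0.082     ]
stud [[0.6287118 0.0097965 0.13     ]] [[0.62530092 0.0104661  0.13      ]]
case top back corners [[ 0.67096626  0.156368    0.102     ]
 [ 0.6917059  -0.1285756   0.102     ]] [[0.67718318 0.15316526 0.102     ]]
panel edge ends [[ 0.61536893 -0.12933278  0.103     ]
 [ 0.59494701  0.14282417  0.103     ]] [[ 0.58960524  0.14438378  0.103     ]
 [ 0.60863025 -0.13019535  0.103     ]]
top ((-8.0, -3.0), (4.6944355964660645, 113.36271667480469), 110.59296417236328)
dish [[ 0.60997079 -0.21449985  0.01      ]]
scene ((35.4921760559082, 29.717578887939453), (39.1487922668457, 46.82781219482422), 64.04637145996094)
dish [[ 0.52044238 -0.34557693  0.01      ]]
```

Organiser fit: yaw is about 0.075 rad, its origin is about (0.644, 0.0115), and the right handle is at (0.572, -0.064). The dish is at (0.519, -0.346). Next is the transit to above the right handle, turning so the fingers straddle the bar.

Call:
play_rows([
  [[1, -1, 0, 0, 0, -0.757, 1], [1, -1, 0, 0, 0, -0.757, 1], [1, -1, 0, 0, 0, -0.757, 1], [1, -1, 0, 0, 0, -0.757, 1], [1, -1, 0, 0, 0, -0.757, 1], [1, -1, 0, 0, 0, -0.757, 1], [1, -1, 0, 0, 0, -0.757, 1], [1, -1, 0, 0, 0, -0.757, 1]],
], squeeze=8)

```text
time: 0.9
position: [0.3321, -0.4493, 0.2918]
tool_rot: [-2.129, -2.309, -0.0]
ft_force: [0.4, 0.8, -0.3]
grip_width: 0.997
grip_force: 0.0
```

Call:
play_rows([
  [[1, 0.7, 0, 0, 0, 0, -0.45], [1, 0.7, 0, 0, 0, 0, -0.45], [1, 0.7, 0, 0, 0, 0, -0.45]],
])

```text
time: 1.2
position: [0.3972, -0.3398, 0.2921]
tool_rot: [-2.13, -2.309, -0.003]
ft_force: [-0.2, 0.8, 1.2]
grip_width: 0.813
grip_force: 0.0
```

Call:
play_rows([
  [[1, 0.7, 0, 0, 0, 0, -0.45], [1, 0.7, 0, 0, 0, 0, -0.45], [1, 0.7, 0, 0, 0, 0, -0.45]],
])

```text
time: 1.5
position: [0.4591, -0.2343, 0.2922]
tool_rot: [-2.129, -2.31, -0.003]
ft_force: [0.8, -0.2, -0.4]
grip_width: 0.537
grip_force: 0.0
```

Call:
play_rows([
  [[1, 0.7, 0, 0, 0, 0, -0.45], [1, 0.7, 0, 0, 0, 0, -0.45], [1, 0.7, 0, 0, 0, 0, -0.45]],
])

```text
time: 1.8
position: [0.5209, -0.1291, 0.2922]
tool_rot: [-2.129, -2.309, -0.004]
ft_force: [0.0, 0.4, 0.3]
grip_width: 0.307
grip_force: 0.0
```

Call:
play_rows([
  [[0.66, 0.58, 0.3, 0, 0, 0, -0.45], [0.66, 0.58, 0.3, 0, 0, 0, -0.45], [0.66, 0.58, 0.3, 0, 0, 0, -0.45], [0.66, 0.58, 0.3, 0, 0, 0, -0.45]],
])

```text
time: 2.2
position: [0.5719, -0.0634, 0.2612]
tool_rot: [-2.132, -2.305, 0.002]
ft_force: [-0.1, -0.9, 0.1]
grip_width: 0.275
grip_force: 0.0
```

Call:
play_rows([
  [[0, 0, 0.3, 0, 0, 0, -0.45], [0, 0, 0.5, 0, 0, 0, -0.45], [0, 0, 0.7, 0, 0, 0, -0.45], [0, 0, 0.85, 0, 0, 0, -0.45], [0, 0, 1, 0, 0, 0, -0.45], [0, 0, 1, 0, 0, 0, -0.45]],
])

```text
time: 2.8
position: [0.5707, -0.0653, 0.1603]
tool_rot: [-2.136, -2.3, 0.004]
ft_force: [-0.9, 0.7, 0.0]
grip_width: 0.277
grip_force: 0.0
```

Call:
play_rows([
  [[0, 0, 0.04, 0, 0, 0, -1], [0, 0, 0.04, 0, 0, 0, -1], [0, 0, 0.04, 0, 0, 0, -1], [0, 0, 0.04, 0, 0, 0, -1]],
])

```text
time: 3.2
position: [0.5721, -0.0645, 0.1589]
tool_rot: [2.136, 2.303, -0.001]
ft_force: [-2.2, -0.1, 2.9]
grip_width: 0.085
grip_force: 8.0
```

Call:
play_rows([
  [[0, -0.045, 0.02, 0, 0, 0, -1], [0, -0.09, 0.042, 0, 0, 0, -1], [0, -0.133, 0.067, 0, 0, 0, -1], [0, -0.175, 0.094, 0, 0, 0, -1], [0, -0.216, 0.123, 0, 0, 0, -1], [0, -0.255, 0.153, 0, 0, 0, -1], [0, -0.292, 0.186, 0, 0, 0, -1], [0, -0.328, 0.221, 0, 0, 0, -1]],
])

```text
time: 4.0
position: [0.5391, -0.0672, 0.1357]
tool_rot: [2.136, 2.303, -0.0]
ft_force: [1.3, -1.3, 0.6]
grip_width: 0.086
grip_force: 8.0
```

Call:
play_rows([
  [[0, -0.034, 0.037, 0, 0, 0, -1], [0, -0.067, 0.074, 0, 0, 0, -1], [0, -0.097, 0.114, 0, 0, 0, -1], [0, -0.125, 0.154, 0, 0, 0, -1], [0, -0.134, 0.168, 0, 0, 0, -1], [0, -0.134, 0.168, 0, 0, 0, -1]],
])

```text
time: 4.6
position: [0.5259, -0.0681, 0.1192]
tool_rot: [-2.137, -2.303, 0.001]
ft_force: [0.3, -2.0, 0.5]
grip_width: 0.089
grip_force: 8.0
```

Call:
play_rows([
  [[0, 0, 0, 0, 0, 0, -0.45], [0, 0, 0, 0, 0, 0, -0.45], [0, 0, -0.3, 0, 0, 0, -0.45], [0, 0, -0.7, 0, 0, 0, -0.45], [0, 0, -1, 0, 0, 0, -0.45], [0, 0, -1, 0, 0, 0, -0.45]],
])

```text
time: 5.2
position: [0.5285, -0.0673, 0.2239]
tool_rot: [2.131, 2.299, 0.007]
ft_force: [-0.1, -0.5, -0.4]
grip_width: 0.273
grip_force: 0.0
```

Call:
play_rows([
  [[0, -0.8, -0.5, 0, 0, 0.95, -0.45], [0, -0.8, -0.5, 0, 0, 0.95, -0.45], [0, -0.8, -0.5, 0, 0, 0.95, -0.45], [0, -0.8, -0.5, 0, 0, 0.95, -0.45], [0, -0.8, -0.5, 0, 0, 0.95, -0.45], [0, -0.8, -0.5, 0, 0, 0.95, -0.45], [0, -0.8, -0.5, 0, 0, 0.95, 0.35], [0, -0.8, -0.5, 0, 0, 0.95, 0.35]],
])

```text
time: 6.0
position: [0.4458, -0.0734, 0.2684]
tool_rot: [-3.065, -0.686, 0.002]
ft_force: [0.0, -1.5, -0.5]
grip_width: 0.381
grip_force: 0.0
```

```bash
python3 - <<'E'
from h import *
s=ctrl.get_state(); print(s["position"],Ro.from_rotvec(s["tool_rot"]).as_matrix().round(3),s["joint_positions"].round(3))
a=ctrl.get_image("scene");crop("scene","cs1",295,180,125,105,5.7,a)
t=ctrl.get_image("top");crop("top","ct1",250,140,110,60,7,t)
cv2.imwrite("pics/m1.png",np.vstack([cv2.resize(cv2.imread("pics/cs1.png")[:420],(770,454)) ,cv2.imread("pics/ct1.png")[:140]*0])[:460])
E
```

```text
[ 0.44578523 -0.07338596  0.26836722] [[ 0.905  0.426 -0.002]
 [ 0.426 -0.905  0.001]
 [-0.001 -0.001 -1.   ]] [ 0.755 -0.078 -0.613  1.929 -0.047  1.278 -0.974]
```

View pics/cs1.png

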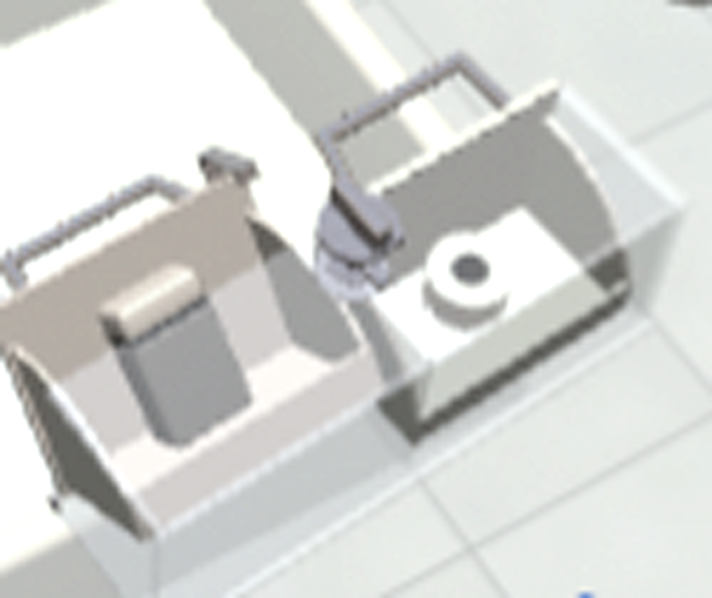

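The box leans forward against the tilted panel. Its back face corners in the crop are top-left (118,342), top-right (205,298), bottom-right (250,405) and bottom-left (180,447). The tape is still in place at (467,275). Next I'll measure the lean.

```bash
cat >> h.py <<'E'
TH=0.075; OO=np.array([.6444,.0115,0]); RO=Ro.from_euler("z",TH).as_matrix()
def loc(P): return (np.atleast_2d(P)-OO)@RO
def wor(P): return np.atleast_2d(P)@RO.T+OO
def binf(P,phi=.62,y=-.07):  # world -> (depth behind panel, across, up) of tilted bin
    L=loc(P)-[-.04,y,.01]; c,s=np.cos(phi),np.sin(phi)
    return np.c_[L[:,0]*c+L[:,2]*s,L[:,1],-L[:,0]*s+L[:,2]*c]
def rayb(n,uv,phi=.62,y=-.07):
    o,d=ray(n,uv); a=binf(o[None],phi,y)[0]; return a,binf(o+d,phi,y)-a
E
python3 - <<'E'
from h import *
s=lambda L:[((u+.5)/5.7+294.5,(v+.5)/5.7+179.5) for u,v in L]
o,d=rayb("scene",s([(180,447),(250,405)])); B=o+d*((.002-o[2])/d[:,2])[:,None]; print("bottom back (depth,across,up)",B.round(4))
o,d=rayb("scene",s([(118,342),(205,298),(103,315),(183,262)]))
from scipy.optimize import brentq
b=B.mean(0)
for i in range(2):
    for f in np.linspace(0,.4,9):
        n=np.array([np.cos(f),0,np.sin(f)]); P=o+d[i]*(((b-o)@n)/(d[i]@n)); print(i,f.round(2),P.round(4),np.round((P-b)@[-np.sin(f),0,np.cos(f)],4))
for i in (2,3):
    P=o+d[i]*((0-o[0])/d[i][0]); print("front top edge on panel",P.round(4))
# panel top ends check
print("panel top corner R", proj("scene",wor([[-.04-.093*np.sin(.62),-.138,.01+.093*np.cos(.62)]])), s([(0,340)]))
print(ctrl.get_state()["position"])
E
```

```text
bottom back (depth,across,up) [[ 0.0291 -0.0173  0.002 ]
 [ 0.0293  0.0208  0.002 ]]
0 0.0 [ 0.0292 -0.0268  0.0624] 0.0604
0 0.05 [ 0.0262 -0.0258  0.0609] 0.059
0 0.1 [ 0.0234 -0.0248  0.0594] 0.0577
0 0.15 [ 0.0207 -0.0238  0.058 ] 0.0567
0 0.2 [ 0.0181 -0.0229  0.0567] 0.0558
0 0.25 [ 0.0155 -0.022   0.0554] 0.0551
0 0.3 [ 0.0131 -0.0212  0.0541] 0.0545
0 0.35 [ 0.0106 -0.0203  0.0529] 0.0541
0 0.4 [ 0.0082 -0.0195  0.0516] 0.0539
1 0.0 [0.0292 0.0181 0.0598] 0.0578
1 0.05 [0.0264 0.0192 0.0584] 0.0564
1 0.1 [0.0237 0.0203 0.057 ] 0.0553
1 0.15 [0.0211 0.0213 0.0556] 0.0542
1 0.2 [0.0186 0.0223 0.0543] 0.0534
1 0.25 [0.0161 0.0233 0.0531] 0.0527
1 0.3 [0.0138 0.0243 0.0518] 0.0522
1 0.35 [0.0114 0.0252 0.0506] 0.0518
1 0.4 [0.0091 0.0261 0.0494] 0.0515
front top edge on panel [ 0.     -0.0187  0.0627]
front top edge on panel [0.     0.0258 0.066 ]
panel top corner R [[291.8685061  233.89635988]] [(294.5877192982456, 239.23684210526315)]
[ 0.44583614 -0.07350099  0.26848988]
```

```bash
python3 - <<'E'
from h import *
def bw(D,phi=.62,y=-.07):
    D=np.atleast_2d(D);c,s=np.cos(phi),np.sin(phi)
    return wor(np.c_[D[:,0]*c-D[:,2]*s-.04,D[:,1]+y,D[:,0]*s+D[:,2]*c+.01])
cr=lambda X:((proj("scene",X)-[294.5,179.5])*5.7-.5).round(0).tolist()
for f in(.55,.62): print(f,"handle inner end",cr(bw([[-.038,.040,.092]],f)),"panel inner top corners",cr(bw([[0,-.068,.093],[0,.068,.093]],f)),"floor back corner in",cr(bw([[.069,.062,.002],[.069,-.062,.002]],f)))
print("box flush: front top, back top, back bottom",cr(bw([[.001,-.02,.072],[.001,.024,.072],[.027,-.02,.072],[.027,.024,.072],[.027,-.02,.002],[.027,.024,.002]])))
print("box lean .1",cr(bw([[.0,-.02,.072],[.0,.024,.072],[.026,-.02,.074],[.026,.024,.074],[.034,-.02,.004],[.034,.024,.004]])))
E
```

```text
0.55 handle inner end [[156.0, 178.0]] panel inner top corners [[-9.0, 314.0], [248.0, 171.0]] floor back corner in [[375.0, 395.0], [142.0, 538.0]]
0.62 handle inner end [[151.0, 180.0]] panel inner top corners [[-15.0, 310.0], [241.0, 167.0]] floor back corner in [[372.0, 386.0], [138.0, 529.0]]
box flush: front top, back top, back bottom [[95.0, 299.0], [177.0, 253.0], [122.0, 314.0], [205.0, 267.0], [173.0, 449.0], [253.0, 400.0]]
box lean .1 [[94.0, 299.0], [176.0, 252.0], [119.0, 310.0], [202.0, 262.0], [179.0, 450.0], [260.0, 401.0]]
```

```bash
cat >> h.py <<'E'
def inc(P,R,P0=None,R0=None):
    s=ctrl.get_state(); R0=Ro.from_rotvec(s["tool_rot"]).as_matrix() if R0 is None else R0; P0=s["position"] if P0 is None else P0
    print("shift",(R0.T@(np.ravel(P)-P0)/.1).round(3),"turn",(Ro.from_matrix(R0.T@R).as_rotvec()/(np.pi/2)).round(4))
def bw(D,phi=.62,y=-.07):
    D=np.atleast_2d(D);c,s=np.cos(phi),np.sin(phi)
    return wor(np.c_[D[:,0]*c-D[:,2]*s-.04,D[:,1]+y,D[:,0]*s+D[:,2]*c+.01])
def Rt(phi,yaw=0): # x along organiser x (tilted fingers forward by phi), y=-organiser y
    c,s=np.cos(phi),np.sin(phi)
    return RO@Ro.from_euler("z",yaw).as_matrix()@np.array([[c,0,s],[0,-1,0],[s,0,-c]])
E
python3 - <<'E'
from h import *
ctrl.get_image("top")
for i in range(4): ctrl.get_image("top")
s=ctrl.get_state();print(s["position"],s["tool_rot"],s["joint_positions"].round(3))
P=bw([[.0135,.002,.214]]);print(P);inc(P,Rt(.62))
E
```

```text
[ 0.44616458 -0.07378853  0.26908739] [-3.06286032e+00 -6.97755499e-01  5.30643043e-04] [ 0.754 -0.078 -0.613  1.928 -0.047  1.278 -0.966]
[[ 0.49657216 -0.06779962  0.19201396]]
shift [0.48  0.165 0.771] turn [-0.0738  0.3903  0.2297]
```

Call:
play_rows([
  [[0.48, 0.165, 0.2, -0.074, 0.39, 0.23, 0.33], [0.48, 0.165, 0.2, -0.074, 0.39, 0.23, 0.33], [0.48, 0.165, 0.3, -0.074, 0.39, 0.23, 0.33], [0.48, 0.165, 0.5, -0.074, 0.39, 0.23, 0.33], [0.48, 0.165, 0.77, -0.074, 0.39, 0.23, 0.33], [0.48, 0.165, 0.77, -0.074, 0.39, 0.23, 0.33], [0.48, 0.165, 0.77, -0.074, 0.39, 0.23, 0.33], [0.48, 0.165, 0.77, -0.074, 0.39, 0.23, 0.33]],
])

```text
time: 7.15
position: [0.4996, -0.068, 0.1959]
tool_rot: [-2.969, -0.113, -0.957]
ft_force: [1.1, 0.3, 0.2]
grip_width: 0.662
grip_force: 0.0
```

```bash
python3 - <<'E'
from h import *
s=ctrl.get_state();print(s["position"],s["joint_positions"].round(3))
inc(bw([[.0135,.002,.214]]),Rt(.62));inc(bw([[.0135,.002,.114]]),Rt(.62))
E
```

```text
[ 0.49956077 -0.06802636  0.19587986] [ 0.71  -0.23  -0.491  2.326 -0.6    0.477 -0.837]
shift [-0.047 -0.005  0.014] turn [ 0.0013 -0.0023  0.001 ]
shift [-0.05  -0.007  1.014] turn [ 0.0013 -0.0023  0.001 ]
```

Call:
play_rows([
  [[-0.05, 0, 0.2, 0, 0, 0, 0.33], [-0.05, 0, 0.4, 0, 0, 0, 0.33], [-0.05, 0, 0.6, 0, 0, 0, 0.33], [-0.05, 0, 0.8, 0, 0, 0, 0.33], [-0.05, 0, 1, 0, 0, 0, 0.33], [-0.05, 0, 1, 0, 0, 0, 0.33]],
])

```text
time: 7.75
position: [0.5549, -0.0643, 0.11]
tool_rot: [-2.966, -0.109, -0.956]
ft_force: [0.3, 0.1, 0.9]
grip_width: 0.669
grip_force: 0.0
```

```bash
python3 - <<'E'
from h import *
s=ctrl.get_state();print(s["position"],s["joint_positions"].round(3))
inc(bw([[.0135,.002,.114]]),Rt(.62))
crop("scene","cs2",270,150,150,125,5.3)
E
```

```text
[ 0.55486097 -0.06428039  0.11000686] [ 0.682  0.083 -0.558  2.286 -0.437  0.192 -0.952]
shift [ 0.001 -0.009 -0.007] turn [ 0.0002 -0.0023 -0.0009]
```

View pics/cs2.png

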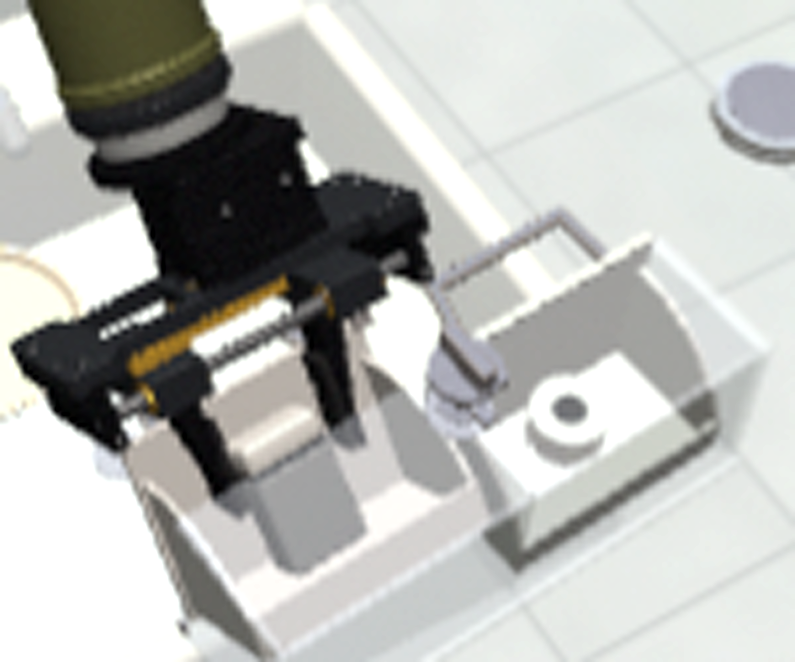

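The fingers straddle the box, with left and right tips at (230,495) and (350,440), and both bins are clear of the gripper. Closing.

Call:
play_rows([
  [[0, 0, 0, 0, 0, 0, -0.3], [0, 0, 0, 0, 0, 0, -0.5], [0, 0, 0, 0, 0, 0, -0.5], [0, 0, 0, 0, 0, 0, -0.5]],
], squeeze=15)

```text
time: 8.2
position: [0.5523, -0.0654, 0.1102]
tool_rot: [-2.97, -0.107, -0.959]
ft_force: [3.9, -3.6, 3.3]
grip_width: 0.501
grip_force: 16.0
```

Call:
play_rows([
  [[0, 0, -0.15, 0, 0, 0, -0.5], [0, 0, -0.35, 0, 0, 0, -0.5], [0, 0, -0.55, 0, 0, 0, -0.5], [0, 0, -0.75, 0, 0, 0, -0.5], [0, 0, -0.9, 0, 0, 0, -0.5], [0, 0, -1, 0, 0, 0, -0.5], [0, 0, -1, 0, 0, 0, -0.5]],
])

```text
time: 8.9
position: [0.4917, -0.0683, 0.1898]
tool_rot: [-2.97, -0.108, -0.951]
ft_force: [-1.2, 0.5, 0.7]
grip_width: 0.506
grip_force: 15.0
```

```bash
python3 - <<'E'
from h import *
crop("scene","cs3",250,130,170,130,4.7)
s=ctrl.get_state();print(s["position"],s["joint_positions"].round(3))
P=np.array([.5,-.1,.27]);inc(P,Rt(0))
# dish & holder
for n,uv in(("top",(426,165)),("scene",(233,307))): print(plane(n,[uv],.098))
E
```

```text
[ 0.49192679 -0.06809445  0.18922413] [ 0.742 -0.24  -0.516  2.344 -0.632  0.477 -0.806]
shift [ 0.515  0.325 -0.624] turn [ 0.001  -0.3943 -0.0012]
[[ 0.66391673 -0.33294915  0.098     ]]
[[ 0.67002204 -0.33076434  0.098     ]]
```

View pics/cs3.png

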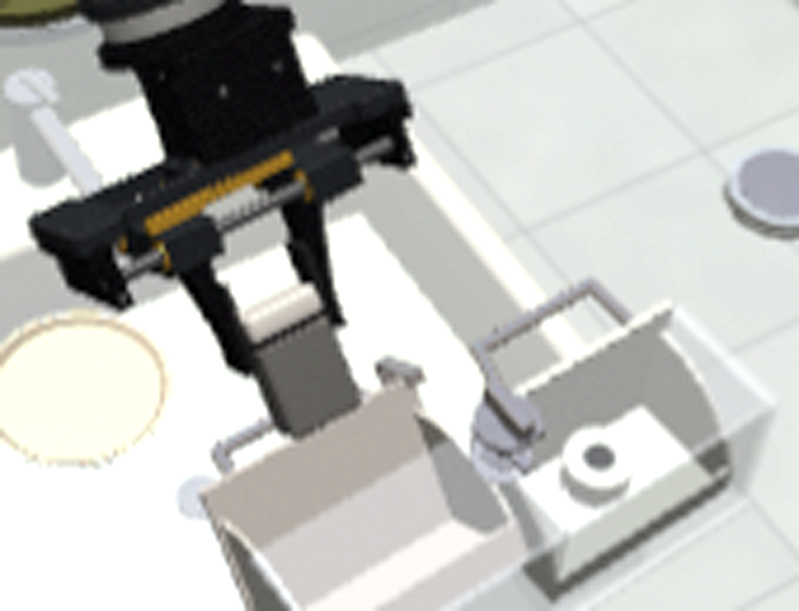

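The box is held at (305,370), aligned with the fingers and clear of the bin. Next I'll stand it upright and carry it to the dish.

Call:
play_rows([
  [[0.2, 0.325, -0.624, 0, 0, 0, -0.5], [0.515, 0.325, -0.624, 0, -0.394, 0, -0.5], [0.515, 0.325, -0.624, 0, -0.394, 0, -0.5], [0.515, 0.325, -0.624, 0, -0.394, 0, -0.5], [0.515, 0.325, -0.624, 0, -0.394, 0, -0.5], [0.515, 0.325, -0.624, 0, -0.394, 0, -0.5], [0.515, 0.325, -0.624, 0, -0.394, 0, -0.5], [0.515, 0.325, -0.624, 0, -0.394, 0, -0.5]],
])

```text
time: 9.75
position: [0.4998, -0.1002, 0.2692]
tool_rot: [-3.139, -0.114, -0.002]
ft_force: [-0.5, 0.4, -0.3]
grip_width: 0.508
grip_force: 15.0
```

Call:
play_rows([
  [[0, 0.3, 0, 0, 0, 0, -0.5], [0, 0.6, 0, 0, 0, 0, -0.5], [0, 0.9, 0, 0, 0, 0, -0.5], [0, 0.9, 0, 0, 0, 0, -0.5]],
])

```text
time: 10.15
position: [0.5051, -0.1956, 0.2703]
tool_rot: [3.136, 0.101, 0.003]
ft_force: [-0.5, 0.2, 0.2]
grip_width: 0.505
grip_force: 15.0
```

Call:
play_rows([
  [[0, 0.3, 0, 0, 0, 0, -0.5], [0, 0.6, 0, 0, 0, 0, -0.5], [0, 0.9, 0, 0, 0, 0, -0.5], [0, 0.9, 0, 0, 0, 0, -0.5]],
])

```text
time: 10.55
position: [0.5115, -0.2846, 0.2703]
tool_rot: [3.136, 0.103, 0.003]
ft_force: [-0.7, 0.7, -0.3]
grip_width: 0.508
grip_force: 15.0
```

```bash
python3 - <<'E'
from h import *
s=ctrl.get_state();print(s["position"],s["joint_positions"].round(3),s["grip_width"])
inc([.5195,-.346,.16],Rt(0))
E
```

```text
[ 0.51151775 -0.28463071  0.27033013] [ 0.816  0.219 -0.409  1.639  0.092  1.3   -1.114] 0.5080431805184176
shift [0.038 0.614 1.106] turn [ 0.0023 -0.001  -0.0061]
```

Call:
play_rows([
  [[0.04, 0.3, 0, 0, 0, 0, -0.5], [0.04, 0.61, 0.2, 0, 0, 0, -0.5], [0.04, 0.61, 0.5, 0, 0, 0, -0.5], [0.04, 0.61, 0.8, 0, 0, 0, -0.5], [0.04, 0.61, 1, 0, 0, 0, -0.5], [0.04, 0.61, 1, 0, 0, 0, -0.5]],
])

```text
time: 11.15
position: [0.5198, -0.3383, 0.1674]
tool_rot: [-3.136, -0.114, 0.005]
ft_force: [-0.3, 1.7, -0.9]
grip_width: 0.503
grip_force: 15.0
```

```bash
python3 - <<'E'
from h import *
s=ctrl.get_state();print(s["position"],s["joint_positions"].round(3),s["grip_width"])
inc([.5195,-.346,.118],Rt(0))
crop("scene","cs4",155,190,130,150,4)
E
```

```text
[ 0.51978157 -0.33834009  0.16739834] [ 0.838  0.374 -0.373  1.662  0.146  1.138 -1.071] 0.5031042655090194
shift [-0.007  0.078  0.494] turn [-0.0021  0.0019 -0.0013]
```

View pics/cs4.png

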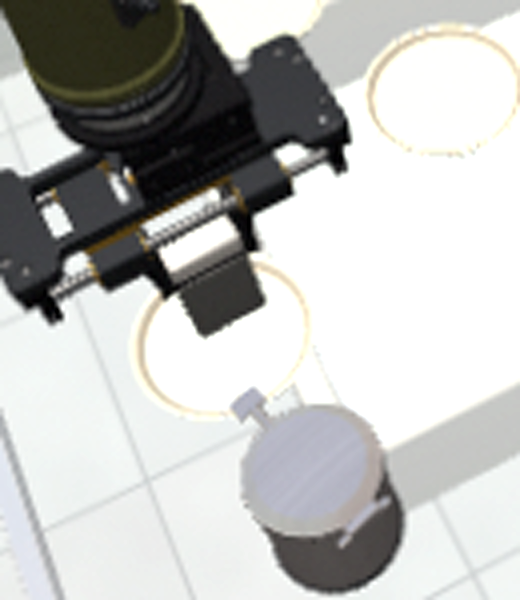

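The box at (222,300) is above the dish at (222,340), and the holder's lever at (250,400) is clear of the gripper. Lowering.

Call:
play_rows([
  [[0, 0.08, 0.15, 0, 0, 0, -0.5], [0, 0.08, 0.3, 0, 0, 0, -0.5], [0, 0.08, 0.38, 0, 0, 0, -0.5], [0, 0.08, 0.44, 0, 0, 0, -0.5], [0, 0.08, 0.44, 0, 0, 0, -0.5]],
])

```text
time: 11.7
position: [0.5223, -0.348, 0.1251]
tool_rot: [-3.139, -0.114, 0.001]
ft_force: [0.1, 0.7, -0.4]
grip_width: 0.507
grip_force: 15.0
```

Call:
play_rows([
  [[0, 0, 0.02, 0, 0, 0, -0.5], [0, 0, 0.04, 0, 0, 0, -0.5], [0, 0, 0.04, 0, 0, 0, -0.5]],
])

```text
time: 12.0
position: [0.5229, -0.3485, 0.1224]
tool_rot: [3.139, 0.114, 0.002]
ft_force: [-0.8, 0.6, -1.4]
grip_width: 0.505
grip_force: 15.0
```

Call:
play_rows([
  [[-0.02, -0.02, 0.015, 0, 0, 0, -0.5], [-0.02, -0.02, 0.03, 0, 0, 0, -0.5], [-0.02, -0.02, 0.03, 0, 0, 0, -0.5]],
])

```text
time: 12.3
position: [0.5204, -0.3465, 0.1191]
tool_rot: [3.139, 0.114, 0.001]
ft_force: [-0.5, 0.3, 0.4]
grip_width: 0.505
grip_force: 15.0
```

Call:
play_rows([
  [[0, 0, 0.015, 0, 0, 0, -0.5], [0, 0, 0.03, 0, 0, 0, -0.5], [0, 0, 0.03, 0, 0, 0, -0.5]],
])

```text
time: 12.6
position: [0.5209, -0.3468, 0.1168]
tool_rot: [3.139, 0.114, 0.002]
ft_force: [-0.3, 0.2, 3.0]
grip_width: 0.504
grip_force: 15.0
```

Call:
play_rows([
  [[0, 0, 0.01, 0, 0, 0, -0.5], [0, 0, 0.01, 0, 0, 0, -0.5]],
])

```text
time: 12.8
position: [0.5211, -0.3469, 0.1166]
tool_rot: [3.138, 0.114, 0.003]
ft_force: [-2.7, -0.5, 6.9]
grip_width: 0.507
grip_force: 15.0
```

Call:
play_rows([
  [[0, 0, 0, 0, 0, 0, 0.1], [0, 0, 0, 0, 0, 0, 0.3], [0, 0, 0, 0, 0, 0, 0.5], [0, 0, 0, 0, 0, 0, 0.5], [0, 0, -0.2, 0, 0, 0, 0.5], [0, 0, -0.5, 0, 0, 0, 0.5], [0, 0, -1, 0, 0, 0, 0.5], [0, 0, -1, 0, 0, 0, 0.5]],
])

```text
time: 13.6
position: [0.5239, -0.3482, 0.2228]
tool_rot: [3.132, 0.113, 0.018]
ft_force: [0.6, 0.2, 0.2]
grip_width: 0.754
grip_force: 0.0
```

Call:
play_rows([
  [[0, 0, -0.5, 0, 0, 0, -1], [0, -0.5, -0.5, 0, 0, 0, -1], [0, -1, -0.5, 0, 0, 0, -1], [0, -1, -0.5, 0, 0, 0, -1]],
])

```text
time: 14.0
position: [0.5146, -0.2382, 0.266]
tool_rot: [-3.136, -0.13, -0.004]
ft_force: [0.1, -0.1, -0.1]
grip_width: 0.473
grip_force: 0.0
```

Call:
play_rows([
  [[0, -0.5, 0, 0, 0, 0, -1], [0, -1, 0, 0, 0, 0, -1], [0, -1, 0, 0, 0, 0, -1]],
])

```text
time: 14.3
position: [0.5065, -0.1388, 0.2656]
tool_rot: [-3.137, -0.132, -0.003]
ft_force: [0.2, -0.1, 0.1]
grip_width: 0.201
grip_force: 0.0
```

```bash
python3 - <<'E'
from h import *
s=ctrl.get_state();print(s["position"],s["joint_positions"].round(3),s["grip_width"])
inc([.487,-.073,.25],Rt(0))
a=ctrl.get_image("scene");t=ctrl.get_image("top")
crop("scene","a5",165,230,100,100,4,a);crop("top","b5",380,180,100,100,4,t)
cv2.imwrite("pics/m5.png",np.hstack([cv2.imread("pics/a5.png"),cv2.imread("pics/b5.png")]))
E
```

```text
[ 0.50651438 -0.13875036  0.26556859] [ 0.702  0.099 -0.512  1.782  0.048  1.273 -1.308] 0.20062624976355856
shift [-0.14  -0.671  0.157] turn [-0.0013 -0.0013  0.0056]
```

View pics/m5.png

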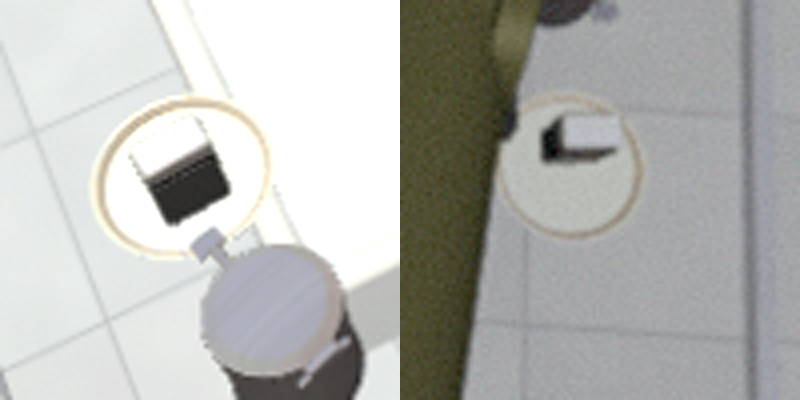

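The box stands upright in the dish in both views. In the scene half its lid is at about (172,145) and the dish centre is at (182,178); in the top half the lid is at (590,133) and the dish at (571,168).

```bash
python3 - <<'E'
from h import *
for n,L,D in(("scene",(165+172/4,230+143/4),(165+182/4,230+178/4)),("top",(380+190/4,180+133/4),(380+171/4,180+168/4))):
    print(n,"box",plane(n,[L],.073),"dish",plane(n,[D],.01))
P1=wor([[-.152,-.07,.2]])[0];print(P1);inc(P1,Rt(0))
E
```

```text
scene box [[ 0.53489481 -0.34284684  0.073     ]] dish [[ 0.52250069 -0.34632515  0.01      ]]
top box [[ 0.5285122  -0.34510571  0.073     ]] dish [[ 0.51404852 -0.34830125  0.01      ]]
[ 0.49807238 -0.06969253  0.2       ]
shift [-0.024 -0.766  0.653] turn [ 0.001  -0.001   0.0005]
```

The box is about 13 mm from the dish centre, which is within tolerance. Next, shut the bin.

Call:
play_rows([
  [[-0.02, -0.4, 0, 0, 0, 0, -1], [-0.02, -0.77, 0.2, 0, 0, 0, -1], [-0.02, -0.77, 0.65, 0, 0, 0, -1], [-0.02, -0.77, 0.65, 0, 0, 0, -1]],
])

```text
time: 14.8
position: [0.4951, -0.0708, 0.1954]
tool_rot: [-3.138, -0.114, 0.013]
ft_force: [-0.3, -0.7, -1.2]
grip_width: 0.003
grip_force: 0.0
```

Call:
play_rows([
  [[0, 0, 0.4, 0, 0, 0, -1], [0, 0, 0.7, 0, 0, 0, -1], [0, 0, 0.89, 0, 0, 0, -1], [0, 0, 0.89, 0, 0, 0, -1]],
])

```text
time: 15.2
position: [0.4974, -0.0726, 0.1096]
tool_rot: [-3.139, -0.109, 0.005]
ft_force: [-0.4, -0.4, 0.7]
grip_width: 0.007
grip_force: 0.0
```

```bash
python3 - <<'E'
from h import *
s=ctrl.get_state();print(s["position"],s["ft_force"],s["grip_width"],loc(s["position"]))
for f in(.62,.5,.4,.3,.2,.1,0):
    F=.038*np.cos(f)+.092*np.sin(f)-.038;d=.092-.092*np.cos(f)+.038*np.sin(f)
    inc(wor([[-.092-F,-.07,.15-d]])[0],Rt(0))
E
```

```text
[ 0.49744768 -0.07257483  0.10957569] [-0.40561076 -0.37194383  0.66772463] 0.006538105811726855 [[-0.15283891 -0.07282739  0.10957569]]
shift [ 0.144 -0.029 -0.013] turn [-0.0004  0.0021 -0.0037]
shift [ 0.213 -0.03  -0.11 ] turn [-0.0004  0.0021 -0.0037]
shift [ 0.279 -0.03  -0.185] turn [-0.0004  0.0021 -0.0037]
shift [ 0.352 -0.03  -0.252] turn [-0.0004  0.0021 -0.0037]
shift [ 0.432 -0.031 -0.312] turn [-0.0004  0.0021 -0.0037]
shift [ 0.517 -0.031 -0.363] turn [-0.0004  0.0021 -0.0037]
shift [ 0.607 -0.032 -0.406] turn [-0.0004  0.0021 -0.0037]
```

Call:
play_rows([
  [[0.14, -0.03, -0.01, 0, 0, 0, -1], [0.21, -0.03, -0.11, 0, 0, 0, -1], [0.28, -0.03, -0.18, 0, 0, 0, -1], [0.35, -0.03, -0.25, 0, 0, 0, -1], [0.43, -0.03, -0.31, 0, 0, 0, -1], [0.52, -0.03, -0.36, 0, 0, 0, -1], [0.58, -0.03, -0.4, 0, 0, 0, -1], [0.58, -0.03, -0.4, 0, 0, 0, -1]],
])

```text
time: 16.0
position: [0.5566, -0.0632, 0.1512]
tool_rot: [3.139, 0.114, 0.001]
ft_force: [-0.5, 0.7, 0.3]
grip_width: 0.003
grip_force: 0.0
```

Call:
play_rows([
  [[0.03, 0, 0, 0, 0, 0, -1], [0.06, 0, 0, 0, 0, 0, -1], [0.06, 0, 0, 0, 0, 0, -1]],
])

```text
time: 16.3
position: [0.558, -0.0631, 0.1507]
tool_rot: [3.138, 0.113, -0.016]
ft_force: [-14.0, 0.4, 12.1]
grip_width: 0.002
grip_force: 7.4
```

The bin is pressed shut, with 14 N against the finger. Now back off, rise, turn half way round so that j7 has room for the clockwise turn, and go above the stud.

Call:
play_rows([
  [[-0.3, 0, 0, 0, 0, 0, -1], [-0.3, 0, -0.3, 0, 0, 0, -1], [-0.3, 0, -0.6, 0, 0, 0, -1], [-0.3, 0, -1, 0, 0, 0, -0.3], [-0.3, 0, -1, 0, 0, 0, -0.3]],
])

```text
time: 16.8
position: [0.5352, -0.0648, 0.2568]
tool_rot: [3.136, 0.114, 0.018]
ft_force: [0.4, 0.0, 0.3]
grip_width: 0.116
grip_force: 0.0
```

Call:
play_rows([
  [[0.3, -0.3, 0, 0, 0, -1, -0.3], [0.6, -0.7, 0, 0, 0, -1, -0.3], [1, -0.7, 0, 0, 0, -1, -0.3], [1, -0.7, 0, 0, 0, -1, -0.3], [1, -0.7, 0, 0, 0, -1, -0.3], [1, -0.7, 0, 0, 0, -1, -0.3], [1, -0.7, 0, 0, 0, -1, -0.3], [1, -0.7, 0, 0, 0, -1, -0.3]],
])

```text
time: 17.6
position: [0.6268, 0.0122, 0.2504]
tool_rot: [2.521, 1.874, 0.001]
ft_force: [-0.2, -0.7, 0.0]
grip_width: 0.35
grip_force: 0.0
```

Call:
play_rows([
  [[0, 0, 0, 0, 0, -1, -0.3], [0, 0, 0, 0, 0, -1, -0.3], [0, 0, 0, 0, 0, -1, -0.3], [0, 0, 0, 0, 0, -1, -0.3], [0, 0, 0, 0, 0, -1, -0.3], [0, 0, 0, 0, 0, -1, -0.3], [0, 0, 0, 0, 0, -1, -0.3], [0, 0, 0, 0, 0, -1, -0.3]],
])

```text
time: 18.4
position: [0.6268, 0.0122, 0.2505]
tool_rot: [1.022, 2.97, 0.0]
ft_force: [-1.0, -0.0, -0.6]
grip_width: 0.35
grip_force: 0.0
```

```bash
python3 - <<'E'
from h import *
R=Rt(0)@np.diag([-1,-1,1])
s=ctrl.get_state();print(s["position"],s["joint_positions"].round(3),loc(s["position"]),s["grip_width"])
inc(wor([[-.018,0,.22]])[0],R)
E
```

```text
[0.62680974 0.01216642 0.25052327] [ 0.697  0.473 -1.006  1.543  0.406  1.349  0.56 ] [[-0.01749088  0.00198258  0.25052327]] 0.3500883618217088
shift [-0.009 -0.018  0.305] turn [ 1.000e-04  6.000e-04 -4.698e-01]
```

Call:
play_rows([
  [[0, -0.02, 0, 0, 0, -0.47, -0.3], [0, -0.02, 0, 0, 0, -0.47, -0.3], [0, -0.02, 0, 0, 0, -0.47, -0.3], [0, -0.02, 0, 0, 0, -0.47, -0.3], [0, -0.02, 0, 0, 0, -0.47, -0.3], [0, -0.02, 0, 0, 0, -0.47, -0.3], [0, -0.02, 0, 0, 0, -0.47, -0.3], [0, -0.02, 0, 0, 0, -0.47, -0.3]],
])

```text
time: 19.2
position: [0.6256, 0.0105, 0.251]
tool_rot: [-0.105, 3.139, -0.001]
ft_force: [0.0, -0.4, -1.0]
grip_width: 0.355
grip_force: 0.0
```

```bash
python3 - <<'E'
from h import *
R=Rt(0)@np.diag([-1,-1,1])
s=ctrl.get_state();print(s["position"],s["joint_positions"].round(3),loc(s["position"]),s["grip_width"])
inc(wor([[-.018,0,.205]])[0],R)
E
```

```text
[0.62559236 0.01051321 0.25103203] [ 0.782  0.541 -1.151  1.543  0.5    1.383  1.228] [[-0.01882871  0.00042523  0.25103203]] 0.3545357403635504
shift [-0.008 -0.004  0.46 ] turn [-0.0004  0.0007 -0.0052]
```

Call:
play_rows([
  [[0, 0, 0.2, 0, 0, 0, -0.3], [0, 0, 0.35, 0, 0, 0, -0.3], [0, 0, 0.46, 0, 0, 0, -0.3], [0, 0, 0.46, 0, 0, 0, -0.3]],
], squeeze=25)

```text
time: 19.6
position: [0.6247, 0.0102, 0.2032]
tool_rot: [0.108, -3.138, 0.001]
ft_force: [0.3, 0.8, -0.4]
grip_width: 0.349
grip_force: 0.0
```

Call:
play_rows([
  [[0, 0, 0.02, 0, 0, 0, -1], [0, 0, 0.02, 0, 0, 0, -1], [0, 0, 0.02, 0, 0, 0, -1], [0, 0, 0.02, 0, 0, 0, -1]],
])

```text
time: 20.0
position: [0.626, 0.0103, 0.2039]
tool_rot: [-0.108, 3.138, -0.002]
ft_force: [-0.3, 0.3, 1.4]
grip_width: 0.098
grip_force: 25.0
```

The wing is gripped. Press down.

Call:
play_rows([
  [[0, 0, 0.03, 0, 0, 0, -1], [0, 0, 0.06, 0, 0, 0, -1], [0, 0, 0.09, 0, 0, 0, -1], [0, 0, 0.11, 0, 0, 0, -1], [0, 0, 0.11, 0, 0, 0, -1]],
])

```text
time: 20.5
position: [0.6263, 0.0106, 0.1966]
tool_rot: [-0.108, 3.137, -0.004]
ft_force: [-7.4, -1.4, 21.5]
grip_width: 0.099
grip_force: 25.0
```

Call:
play_rows([
  [[0, 0, 0, 0, 0, 0.08, -1], [0, 0, 0, 0, 0, 0.16, -1], [0, 0, 0, 0, 0, 0.24, -1], [0, 0, 0, 0, 0, 0.32, -1], [0, 0, 0, 0, 0, 0.4, -1], [0, 0, 0, 0, 0, 0.48, -1], [0, 0, 0, 0, 0, 0.5, -1], [0, 0, 0, 0, 0, 0.5, -1]],
])

```text
time: 21.3
position: [0.6262, 0.0104, 0.1966]
tool_rot: [1.102, 2.938, -0.003]
ft_force: [-7.5, -2.8, 20.8]
grip_width: 0.103
grip_force: 25.0
```

```bash
python3 - <<'E'
from h import *
R=Rt(0)@np.diag([-1,-1,1])@Ro.from_euler("z",1.57).as_matrix()
s=ctrl.get_state();print(s["position"],s["joint_positions"].round(3),loc(s["position"]),s["ft_force"],s["torque"],s["grip_width"])
inc(wor([[-.018,0,.195]])[0],R)
E
```

```text
[0.62620212 0.01040553 0.1966202 ] [ 0.672  0.505 -0.96   1.608  0.434  1.254  0.486] [[-0.01822873  0.00027217  0.1966202 ]] [-7.52954416 -2.78567249 20.78141532] [-0.53153268  1.66780816 -0.00350705] 0.10309306520816457
shift [-0.003 -0.     0.016] turn [0.0009 0.0029 0.4949]
```

Call:
play_rows([
  [[0, 0, 0, 0, 0, 0.08, -1], [0, 0, 0, 0, 0, 0.16, -1], [0, 0, 0, 0, 0, 0.24, -1], [0, 0, 0, 0, 0, 0.32, -1], [0, 0, 0, 0, 0, 0.4, -1], [0, 0, 0, 0, 0, 0.46, -1], [0, 0, 0, 0, 0, 0.505, -1], [0, 0, 0, 0, 0, 0.505, -1]],
])

```text
time: 22.1
position: [0.6261, 0.0103, 0.1966]
tool_rot: [2.151, 2.284, -0.001]
ft_force: [-8.3, -2.5, 20.3]
grip_width: 0.102
grip_force: 25.2
```

```bash
python3 - <<'E'
from h import *
R=Rt(0)@np.diag([-1,-1,1])@Ro.from_euler("z",1.57).as_matrix()
s=ctrl.get_state();print(s["joint_positions"].round(3),loc(s["position"]),s["ft_force"],s["torque"],s["grip_width"])
inc(wor([[-.018,0,.2035]])[0],R)
E
```

```text
[ 0.57   0.447 -0.807  1.612  0.342  1.226 -0.244] [[-1.83781826e-02  1.41474575e-04  1.96615101e-01]] [-8.34329546 -2.49135732 20.25877037] [-0.59489558  1.85518787  0.24578109] 0.10189777280989956
shift [-0.002  0.004 -0.069] turn [ 0.0018  0.0024 -0.01  ]
```

Call:
play_rows([
  [[0, 0, -0.04, 0, 0, 0, -1], [0, 0, -0.08, 0, 0, 0, -1], [0, 0, -0.12, 0, 0, 0, -1], [0, 0, -0.12, 0, 0, 0, -1]],
])

```text
time: 22.5
position: [0.6257, 0.01, 0.2039]
tool_rot: [2.151, 2.287, 0.0]
ft_force: [1.4, -1.4, -1.6]
grip_width: 0.103
grip_force: 25.1
```

Call:
play_rows([
  [[0, 0, 0, 0, 0, 0, -0.4], [0, 0, 0, 0, 0, 0, -0.4], [0, 0, 0, 0, 0, 0, -0.4], [0, 0, -0.3, 0, 0, 0, -0.4], [0, 0, -0.7, 0, 0, 0, -0.4], [0, 0, -1, 0, 0, 0, -0.4], [0, 0, -1, 0, 0, 0, -0.4]],
])

```text
time: 23.2
position: [0.6275, 0.0116, 0.3096]
tool_rot: [2.147, 2.283, 0.01]
ft_force: [0.4, 0.1, 1.6]
grip_width: 0.3
grip_force: 0.0
```

Call:
play_rows([
  [[0, -0.5, 0, 0, 0, 0, -0.4], [0, -1, 0, 0, 0, 0, -0.4], [0, -1, 0, 0, 0, 0, -0.4]],
])

```text
time: 23.5
position: [0.5193, 0.0046, 0.3021]
tool_rot: [2.153, 2.288, -0.014]
ft_force: [0.2, -0.6, 0.1]
grip_width: 0.3
grip_force: 0.0
```

```bash
python3 - <<'E'
from h import *
s=ctrl.get_state();print(loc(s["position"]))
a=ctrl.get_image("scene");t=ctrl.get_image("top")
crop("scene","a6",295,180,110,100,4,a);crop("scene","b6",165,230,90,100,4,a)
cv2.imwrite("pics/m6.png",np.hstack([cv2.imread("pics/a6.png"),cv2.imread("pics/b6.png")]))
E
```

```text
[[-0.12526775  0.00244571  0.3020716 ]]
```

View pics/m6.png

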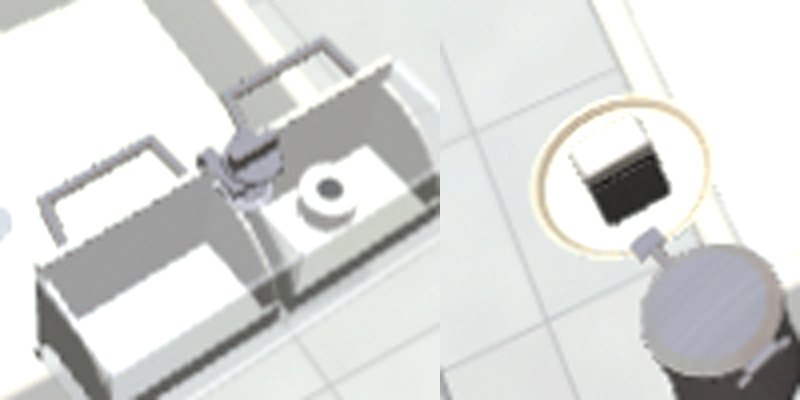

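The wing at (252,150) lies along the organiser's width, with its disc centre at pixel (358,218) against (357,220) before, so the head is up. Both bins are shut, the tape is in place and the box stands in the dish.

```bash
python3 -c "
from bench import ctrl
print(ctrl.close_job())"
```

```text
the job is handed in; nothing more can be done
None
```

The job is handed in; no verdict came back. The last pictures show the tablet box upright in the dish (about 13 mm off centre), both bins shut, the stud turned with its head up, and the tape roll still in its bin.

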